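Raise the fume cabinet's sash to the working mark

ROBOT

A 6-joint arm with a two-finger parallel gripper is mounted at the origin on the work surface. World frame = base frame: x ahead of the robot, y to its left, z up, the work surface at z = 0. Lengths are in m, angles in rad, forces in N, time in s.
With the tool pointing down it reaches from about 0.3 to 0.875 m from the base axis. Payload 6.4 kg.
Tool frame: the origin (TCP) lies midway between the tips of the shut fingers; the grasp point (between the pads) lies 19 mm behind it; z points along the fingers, y is the line along which they close (so a half turn about z gives the same grasp; the last joint's range is limited). The gripper opens to 85 mm and grips with 20 to 120 N. Pads are 22 mm wide; open, the fingers measure 114 mm over their backs; the gripper's body (76 mm by 85 mm) begins 54 mm behind the grasp point. The pads swing forward as they close: fully open they stand 13 mm farther back than shut.
Start: joints at [-1.538, 0.181, 1.607, -0, 1.354, -0.206], TCP at [0.136, -0.559, 0.231] pointing down, gripper open.
Joint ranges: [-2.99, 2.99], [-0.89, 2.07], [0.3, 2.58], [-1.14, 4.28], [0, 2.63], [-3.12, 3.12]. Speed limits (rad/s): [2.57, 2.57, 3.01, 3.14, 3.14, 3.14].

INTERFACE

Orientations are given as a unit quaternion [w, x, y, z].
In Python, from bench import ctrl gives the robot as it stands. The module is installed in compiled form; this text tells all that it offers.
- The arm moves only by the tool move_arm, never from a script. Its argument "plan" is one flat list of numbers, 6 for each row, row after row: the shift along the world's x, y, z in units of 50 mm (1.0 is 50 mm), then the turn, a rotation vector about the world's x, y, z in rad. A call has 1 to 10 rows; each row is the pose to reach, as a shift and turn from the pose commanded when the call began; what a row does not reach only later rows make up. A row lasts 1/8 s, in which the tool goes at most 62.5 mm and 10.7 degrees, less where a joint would pass 70% of its speed; a pose out of reach is approached as far as the arm can. A call with a gripper value outside its range is refused whole. "grip" is the finger opening in mm, from 0 to 85.4, set as the call begins (left out, the last holds). The fingers move at their own pace and stop on an object; the grip force is fixed at half the most. Time passes only in rows, so rows that repeat a pose let the fingers close. It gives the time, the measured TCP pose, the force, the opening and the grip force at its end, in the units of the state.
- ctrl.get_obs(): the state, without advancing time (a new reading comes with each control period).
- ctrl.camera(name): name is "scene" or "top" or "wrist"; returns a dict with "pixels" (480x640x3 uint8, red, green, blue), "fx", "fy", "cx", "cy" (pixels), "origin" and "attitude" of the camera in the world. Camera axes: x right, y down, z forward; pixel columns grow to the right and rows downward; lengths in m; the calibration is good to about 2 mm. The wrist camera is an equidistant fisheye: a pixel r from the principal point sees the ray r / f radians off the axis. A picture is of the moment at which its call begins. There is no depth.
- ctrl.hand_in(): hands the job in; it is judged then, once.
The state is a dict: "time_s": time; "q": joint angles; "dq": joint speeds; "joint_efforts": joint torques, N m; "eef_pos": TCP position; "eef_rot": TCP orientation; "wrist_force": force on the tool from outside, world axes, zero at the start; "torque": the same for the moment, N m; "opening": opening from 0.0 (shut) to 1.0 (fully open); "grasp_force": force on a finger pad.
Only numpy, scipy, OpenCV 4.12 (cv2) and the standard library are available. Lean on these libraries where they do the work, as an engineer would, in place of code of your own. Each camera call takes 0.05 s, during which the arm holds its last target. There are 200 camera calls.

TASK

Get the fume cabinet ready for varnishing: put your fingertips beneath the lip of its counterweighted glass sash and push the sash up steadily until the lip is level with the green marker clip on the frame (not the red one), then take your hand away and leave the sash standing there. Only push from beneath: do not grip the lip or press on its top, and leave the jars, bottle, pots, box and loupe where they stand.

Things in the scene. Friction and masses are not known exactly. Their poses are not given: they have to be found in the camera images.
- sash (a joint): height of the sliding sash above shut, in m: grows upward, stops at 0.27. A clear pane 462 mm wide, 405 mm tall, framed in aluminium, runs straight up in the jambs of a white benchtop fume cabinet 550 mm wide, 360 deep, 740 tall. Two counterweights balance it: a push of 4 to 6 N moves it slowly (3 N more at 0.2 m/s) and it stays where it is left.
- lip: the sash's lip: a straight ledge along its foot, 440 mm long, 10 mm thick, 30 mm deep, aluminium with a black top. Origin: middle of its lower front edge. Axes: x level, from the operator straight into the cabinet (sash face at +30 mm), y along the lip to the operator's left, z up. Free beneath down to the table, but for the cabinet's tray (30 mm high, front edge at x = +22 mm).
- green_mark (a point): middle of the lower front edge of the green marker clip: a green block 22 mm wide, 10 mm thick, on the front of one of the two jambs (250 mm to the left or right of the sash's middle), standing out as far as the lip. Working height: lip level with this clip, lower edges alike. A red clip, higher up on the other jamb, marks the fully open height and is not the target.
- lip_top: black rubber strip, 30 x 440 x 4 mm, the top of the lip; origin on its front lower edge, 6 mm above the lip's own origin; axes as the lip.
- varnish_jar: amber jar with black cap, 72 mm across, 85 mm tall, standing inside the cabinet; origin under its centre. To be left alone, as the next ones.
- pigment_pot: small blue pot with white cap, 52 mm across, 50 mm tall, on the table in front of the right part of the sash; origin under its centre.
- medium_jar: black jar with white cap, 68 mm across, 80 mm tall, on the table in front of the right part of the sash; origin under its centre.
- size_bottle: white bottle, 72 mm across, 170 mm tall, on the table; origin under its centre.
- brush_pot: blue pot of brushes, 80 mm across, 100 mm tall (brushes up to 205 mm), on the table; origin under its centre.
- pastel_box: closed wooden box 130 x 240 x 49 mm on the table; origin under its centre, y along its length.
- loupe: black magnifier, 42 mm across, 36 mm tall, standing on the table; origin under its centre.

How it is judged:
On the way:
1. the fingers press up against the lip from beneath it (z of the grasp point in the frame of lip below 0.005 m and contact force between the fingers and lip above 1 N and velocity of joint sash above 0.003 m/s), for 0.2 s.
At the end, for the whole second after the job is handed in: the lip's lower edge is within 8 mm of the height of the green clip's lower edge, the sash stands still (under 5 mm/s) with the hand clear of it, and every jar, bottle, pot, box and loupe is within 15 mm of where it stood (z of lip in the frame of green_mark between -0.008 and 0.008 m and velocity of joint sash between -0.005 and 0.005 m/s and distance of each of varnish_jar, pigment_pot, medium_jar, size_bottle, brush_pot, pastel_box, loupe from where it was at the start of the episode below 0.015 m); the robot touches nothing.
It fails at once if the fingers grip the lip or press on its top (over 2 N on the black strip) (contact force between the fingers and lip_top above 2 N).
It fails at once if the sash is flung up (faster than 0.4 m/s) (velocity of joint sash above 0.4 m/s).
It fails at once if a bystander is lifted, carried or knocked (moved 15 mm or more) (distance of any of varnish_jar, pigment_pot, medium_jar, size_bottle, brush_pot, pastel_box, loupe from where it was at the start of the episode above 0.015 m).
It also fails if it takes over 40 s, if anything falls off the work surface, if the arm or the gripper's body presses on something with over 40 N, if the wrist force passes 120 N, or if a joint passes its speed limit or range.

## Working session

There is one attempt and no reset: what is moved stays moved. The work goes in short steps, Python scripts to look and compute and a tool call to move; the robot and the scene stay as the last step left them, time stands still between calls to the robot, and variables do not carry over. Pictures are saved under pics/ and viewed, at most 10 in all, crops included, and the job is handed in when it is done.

Besides the shell and the picture viewer there is one more tool, called after "Request:" by a JSON object that holds its "method" and its "body". move_arm: Moves the arm, as the interface text tells. Its arguments: {"type":"object","properties":{"plan":{"type":"array"},"grip":{"type":"number"}},"required":["plan"]}

```bash
mkdir -p pics; python3 - <<'E'
from bench import ctrl
import cv2,json
for n in ["scene","top"]:
    c=ctrl.camera(n); cv2.imwrite(f"pics/{n}0.png",c["pixels"][:,:,::-1])
    print(n,{k:c[k] for k in c if k!="pixels"})
o=ctrl.get_obs();print(o["time_s"],o["eef_pos"],o["eef_rot"],o["opening"])
E
```

```text
scene {'fx': 548.8469039574845, 'fy': 548.8469039574845, 'cx': 319.3364389758381, 'cy': 233.28154866316342, 'origin': array([ 1.23159223, -0.51957071,  1.12940539]), 'attitude': array([-0.32879923,  0.84410883,  0.39232896, -0.15952849])}
top {'fx': 467.89947941721584, 'fy': 467.89947941721584, 'cx': 321.0155213393516, 'cy': 241.2351142972078, 'origin': array([0.38934674, 0.03832377, 1.44610636]), 'attitude': array([ 0.04179546, -0.70002544,  0.71148025, -0.04487069])}
0.1 [ 0.13600925 -0.5581958   0.23047244] [-7.83505042e-04  9.92880971e-01  1.19108181e-01  7.29678937e-05] 1.0009830603449754
```

View pics/scene0.png

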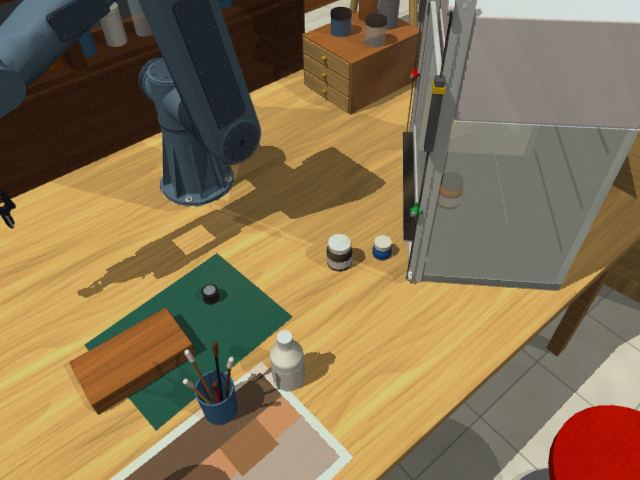

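View pics/top0.png

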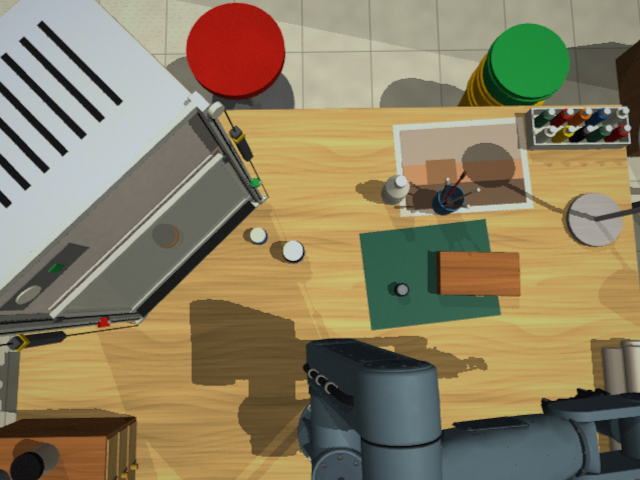

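The scene picture shows the cabinet at right, with the green clip near (415,210), the red one at (415,73) and the jars at (340,252) and (382,247). The top picture shows the black lip from (262,203) to (140,322), the green clip at (255,183) and the red at (104,322). Next I'll enlarge the parts that matter.

```bash
python3 - <<'E'
import cv2,numpy as np
s=cv2.imread("pics/scene0.png");t=cv2.imread("pics/top0.png")
a=cv2.resize(s[50:290,370:470],None,fx=2.5,fy=2.5,interpolation=cv2.INTER_CUBIC)
b=cv2.resize(t[160:350,80:310],None,fx=2.35,fy=2.35,interpolation=cv2.INTER_CUBIC)
im=np.zeros((600,800,3),np.uint8);im[:600,:250]=a;im[:b.shape[0],255:255+b.shape[1]]=b[:,:545]
cv2.imwrite("pics/z.png",im)
for n,i in(("s",s),("t",t)):
  h=cv2.cvtColor(i,cv2.COLOR_BGR2HSV)
  for nm,lo,hi in(("g",50,75),("r",0,5)):
    m=cv2.inRange(h,(lo,150,80),(hi,255,255))
    k,_,st,ce=cv2.connectedComponentsWithStats(m)
    print(n,nm,[(st[j].tolist(),ce[j].round(1).tolist()) for j in range(1,k) if 15<st[j,4]<400])
E
```

```text
s g [([410, 203, 8, 11, 44], [414.5, 208.2])]
s r [([409, 67, 11, 11, 50], [414.3, 72.2]), ([215, 391, 4, 11, 16], [217.0, 395.8])]
t g [([250, 179, 9, 8, 56], [254.6, 182.5]), ([49, 264, 8, 8, 20], [52.2, 267.7])]
t r [([562, 109, 11, 11, 48], [565.7, 115.0]), ([618, 125, 10, 11, 47], [621.8, 130.8]), ([97, 317, 12, 10, 83], [103.0, 322.0])]
```

View pics/z.png

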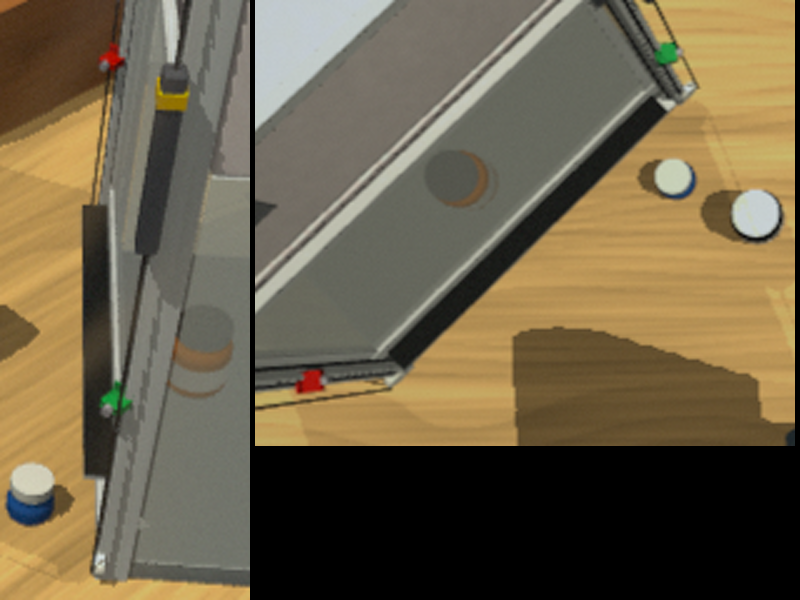

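Enlarged, the lip strip's front corners are at about (403.6,239.6) and (403.2,132.4) in scene, and (255.7,206) and (142.6,317.4) in top. Both clips are clear.

```bash
cat > h.py <<'E'
import numpy as np
from scipy.spatial.transform import Rotation as R
C={'s':(548.847,319.336,233.2815,[1.23159223,-0.51957071,1.12940539],[-0.32879923,0.84410883,0.39232896,-0.15952849]),
't':(467.8995,321.0155,241.235,[0.38934674,0.03832377,1.44610636],[0.04179546,-0.70002544,0.71148025,-0.04487069])}
def ray(c,u,v):
    f,cx,cy,o,q=C[c];d=R.from_quat(np.roll(q,-1)).apply([(u-cx)/f,(v-cy)/f,1]);return np.array(o),d/np.linalg.norm(d)
def tri(a,b):
    (o,d),(p,e)=ray('s',*a),ray('t',*b);k=np.linalg.lstsq(np.c_[d,-e],p-o,rcond=None)[0]
    x,y=o+k[0]*d,p+k[1]*e;return ((x+y)/2).round(4),round(np.linalg.norm(x-y)*1e3,1)
def atz(c,u,v,z):
    o,d=ray(c,u,v);return (o+d*(z-o[2])/d[2]).round(4)
E
python3 - <<'E'
from h import *
P={n:tri(a,b) for n,a,b in (("lipR",(403.6,239.6),(255.7,206)),("lipL",(403.2,132.4),(142.6,317.4)),("green",(414.5,208.2),(254.6,182.5)),("red",(414.3,72.2),(103,322)))}
for n in P:print(n,P[n])
d=P["lipL"][0]-P["lipR"][0];print(d,np.linalg.norm(d),np.degrees(np.arctan2(d[1],d[0])))
print("pig",atz('t',80+(674-255)/2.35,160+177/2.35,.05),"med",atz('t',80+(756-255)/2.35,160+215/2.35,.08))
E
```

```text
lipR (array([0.6577, 0.2174, 0.1206]), np.float64(0.5))
lipL (array([0.3464, 0.5359, 0.115 ]), np.float64(1.2))
green (array([0.6896, 0.2   , 0.2648]), np.float64(2.5))
red (array([0.3429, 0.5569, 0.3093]), np.float64(0.4))
[-0.3113  0.3185 -0.0056] 0.44540015716207376 134.3450116830398
pig [0.5823 0.2193 0.05  ] med [0.5287 0.1131 0.08  ]
```

Request:
{"method": "move_arm", "body": {"plan": [-0.3, 2.2, 3.4, 0, 0, 0, -0.3, 2.2, 3.4, 0, 0, 0, -0.3, 2.2, 3.4, 0, 0, 0.1, 3.5, 4.7, 3.4, 0, 0, 0.2, 3.5, 4.7, 3.4, 0, 0, 0.3, 3.5, 4.7, 3.4, 0, 0, 0.4, 5.9, 8.7, 3.4, 0, 0, 0.54, 5.9, 8.7, 3.4, 0, 0, 0.54, 5.9, 8.7, 3.4, 0, 0, 0.54, 5.9, 8.7, 3.4, 0, 0, 0.54], "grip": 0}}

```text
time_s: 1.35
eef_pos: [0.418, -0.1416, 0.4009]
eef_rot: [0.0, 0.925, 0.38, 0.0]
wrist_force: [0.3, -0.9, 0.2]
opening: 0.002
grasp_force: 0.0
```

Request:
{"method": "move_arm", "body": {"plan": [0.1, 4.6, 0, 0, 0, 0, 0.1, 4.6, 0, 0, 0, 0, 0.1, 4.6, 0, 0, 0, 0, 0.1, 4.6, 0, 0, 0, 0, -2.2, 8.8, 0, 0, 0, 0, -2.2, 8.8, 0, 0.13, -0.13, 0, -2.2, 8.8, 0, 0.26, -0.26, 0, -2.2, 8.8, 0, 0.39, -0.39, 0, -2.2, 8.8, 0, 0.5, -0.5, 0, -2.2, 8.8, 0, 0.6, -0.6, 0]}}

```text
time_s: 2.6
eef_pos: [0.324, 0.3137, 0.4006]
eef_rot: [-0.158, 0.845, 0.348, 0.374]
wrist_force: [0.2, -0.6, 0.8]
opening: -0.003
grasp_force: 0.0
```

```bash
python3 - <<'E'
from bench import ctrl
o=ctrl.get_obs();print(o["time_s"],o["eef_pos"],o["eef_rot"],o["q"].round(3) if hasattr(o["q"],"round") else o["q"])
E
```

```text
2.6 [0.32403074 0.31367152 0.40060812] [-0.15807252  0.844954    0.3479036   0.37420436] [ 0.164 -0.895  2.25   0.507  1.111  0.887]
```

Request:
{"method": "move_arm", "body": {"plan": [0.7, 0.7, -1, 0, 0, 0, 1.3, 1.3, -2, 0, 0, 0, 1.3, 1.3, -3, 0, 0, 0, 1.3, 1.3, -4, 0, 0, 0, 1.3, 1.3, -4, 0.1, -0.1, 0, 1.3, 1.3, -4, 0.2, -0.2, 0, 1.3, 1.3, -4, 0.3, -0.3, 0, 1.3, 1.3, -4, 0.3, -0.3, 0, 1.3, 1.3, -4, 0.3, -0.3, 0]}}

```text
time_s: 3.72
eef_pos: [0.3835, 0.3858, 0.1995]
eef_rot: [-0.237, 0.757, 0.319, 0.519]
wrist_force: [-0.6, -0.3, -0.1]
opening: 0.0
grasp_force: 0.0
```

```bash
cat > st.py <<'E'
from h import *
from bench import ctrl
o=ctrl.get_obs();T=R.from_quat(np.roll(o["eef_rot"],-1)).as_matrix()
h=np.array([.715,.70,0]);l=np.array([-.70,.715,0]);p=np.array(o["eef_pos"])
print(round(o["time_s"],2),"q",np.round(o["q"],3),"p",p.round(4),"along h",p@h-.623,"lipy",p@l+.082)
print("tool y",T[:,1].round(3),"z",T[:,2].round(3),"pitch",np.degrees(np.arcsin(T[2,2])).round(1),"F",np.round(o["wrist_force"],1))
E
python3 st.py
```

```text
3.73 q [ 0.242 -0.167  2.558  2.14   0.662 -0.88 ] p [0.3835 0.3858 0.1995] along h -0.07867712542791472 lipy 0.08940219213370945
tool y [ 0.729 -0.684 -0.028] z [ 0.634  0.689 -0.35 ] pitch -20.5 F [-0.6 -0.3 -0.1]
```

Request:
{"method": "move_arm", "body": {"plan": [0.2, 0.2, -0.7, 0, 0, 0, 0.2, 0.2, -1.4, 0, 0, 0, 0.2, 0.2, -2.1, 0, 0, 0, 0.2, 0.2, -2.7, 0, 0, 0, 0.2, 0.2, -2.7, 0, 0, 0, 0.2, 0.2, -2.7, 0, 0, 0]}}

```text
time_s: 4.47
eef_pos: [0.3935, 0.3966, 0.0651]
eef_rot: [-0.238, 0.758, 0.32, 0.517]
wrist_force: [-0.7, -0.5, 1.1]
opening: 0.003
grasp_force: 0.0
```

```bash
python3 st.py; python3 - <<'E'
from bench import ctrl
import cv2,numpy as np
w=ctrl.camera("wrist");s=ctrl.camera("scene")["pixels"][30:330,300:500,::-1]
cv2.imwrite("pics/s1.png",s)
im=np.zeros((450,800,3),np.uint8);im[:375,:500]=cv2.resize(w["pixels"][:,:,::-1],(500,375));im[:450,500:]=cv2.resize(s,(300,450))
cv2.imwrite("pics/c1.png",im)
E
```

```text
4.47 q [ 0.274  0.498  2.434  2.53   1.036 -1.411] p [0.3935 0.3966 0.0651] along h -0.06404502665384959 lipy 0.09015445891208163
tool y [ 0.73  -0.683 -0.03 ] z [ 0.632  0.691 -0.352] pitch -20.6 F [-0.7 -0.5  1.1]
```

View pics/c1.png

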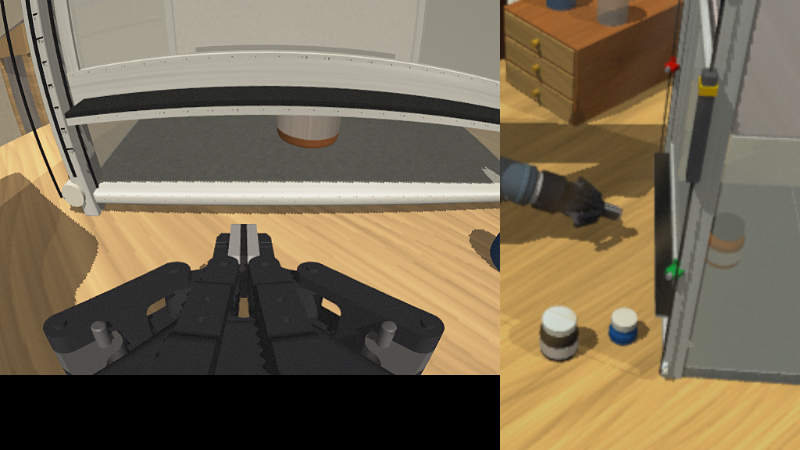

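The wrist view shows the shut fingers (tips at about (243,230)) centred below the lip, well clear of the tray and jars. I'll slide in beneath the lip.

Request:
{"method": "move_arm", "body": {"plan": [0.4, 0.4, 0, 0, 0, 0, 0.8, 0.8, 0, 0, 0, 0, 1.25, 1.25, 0, 0, 0, 0, 1.25, 1.25, 0, 0, 0, 0, 1.25, 1.25, 0.1, 0, 0, 0, 1.25, 1.25, 0.2, 0, 0, 0, 1.25, 1.25, 0.3, 0, 0, 0, 1.25, 1.25, 0.4, 0, 0, 0, 1.25, 1.25, 0.5, 0, 0, 0, 1.25, 1.25, 0.6, 0, 0, 0]}}

```text
time_s: 5.82
eef_pos: [0.4552, 0.4584, 0.0933]
eef_rot: [-0.237, 0.759, 0.32, 0.516]
wrist_force: [1.5, 0.2, -6.0]
opening: 0.001
grasp_force: 2.1
```

```bash
python3 st.py
```

```text
5.83 q [ 0.409  0.443  2.262  2.592  0.819 -1.3  ] p [0.4552 0.4584 0.0933] along h 0.023409242340188374 lipy 0.09112543958137914
tool y [ 0.729 -0.683 -0.03 ] z [ 0.631  0.689 -0.356] pitch -20.8 F [ 1.5  0.2 -6. ]
```

Request:
{"method": "move_arm", "body": {"plan": [0, 0, 0.15, 0, 0, 0, 0, 0, 0.35, 0, 0, 0, 0, 0, 0.55, 0, 0, 0, 0, 0, 0.75, 0, 0, 0, 0, 0, 0.95, 0, 0, 0, 0, 0, 1.15, 0, 0, 0, 0, 0, 1.35, 0, 0, 0, 0, 0, 1.55, 0, 0, 0, 0, 0, 1.7, 0, 0, 0, 0, 0, 1.8, 0, 0, 0]}}

```text
time_s: 7.08
eef_pos: [0.4554, 0.4588, 0.1848]
eef_rot: [-0.237, 0.758, 0.32, 0.517]
wrist_force: [-2.7, -4.3, -6.2]
opening: -0.004
grasp_force: 3.1
```

```bash
python3 st.py; python3 - <<'E'
from bench import ctrl
import cv2,numpy as np
s=ctrl.camera("scene")["pixels"][:,:,::-1];t=ctrl.camera("top")["pixels"][:,:,::-1]
cv2.imwrite("pics/s2.png",s);cv2.imwrite("pics/t2.png",t)
im=np.zeros((600,800,3),np.uint8)
im[:600,:300]=cv2.resize(s[50:250,360:460],(300,600),interpolation=cv2.INTER_CUBIC)
im[:475,310:785]=cv2.resize(t[160:350,100:290],(475,475),interpolation=cv2.INTER_CUBIC)
cv2.imwrite("pics/c2.png",im)
E
```

```text
7.08 q [ 0.41   0.146  2.3    2.414  0.612 -1.066] p [0.4554 0.4588 0.1848] along h 0.023751223607729632 lipy 0.09126761335868488
tool y [ 0.73  -0.683 -0.029] z [ 0.632  0.69  -0.353] pitch -20.7 F [-2.7 -4.3 -6.2]
```

View pics/c2.png

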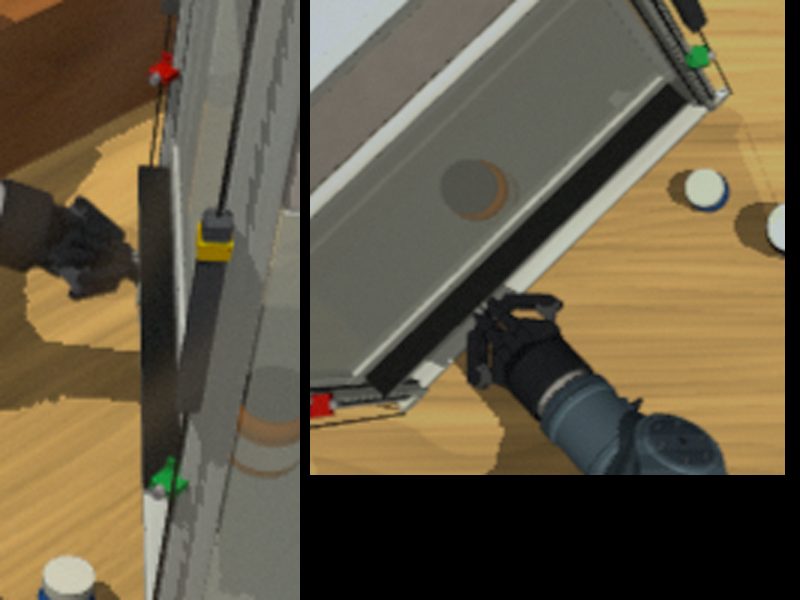

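```bash
cat >> h.py <<'E'
def proj(c,P):
    f,cx,cy,o,q=C[c];p=R.from_quat(np.roll(q,-1)).inv().apply(np.array(P)-o);return np.array([cx+f*p[...,0]/p[...,2],cy+f*p[...,1]/p[...,2]]).T
E
python3 - <<'E'
from h import *
import cv2
a=tri((408.7,213.3),(252.8,201.6));b=tri((406.3,106),(128,318.8))
print("R",a,"L",b)
L0,R0=np.array([.3464,.5359,0]),np.array([.6577,.2174,0]);L1,R1=b[0],a[0]
mid=(L0+R0+L1+R1)/4;d=(L0-R0)+(L1-R1);d[2]=0;y=d/np.linalg.norm(d);x=np.array([y[1],-y[0],0]);mid[2]=0
print("mid",mid,"y",y,"x",x)
k=8;out=[]
for c,f,(u0,v0,w,hh) in (('s','pics/s2.png',(398,195,45,70)),('t','pics/t2.png',(235,165,45,70))):
  im=cv2.resize(cv2.imread(f)[v0:v0+hh,u0:u0+w],None,fx=k,fy=k,interpolation=cv2.INTER_NEAREST)
  for z,col in ((.25,(255,0,0)),(.26,(0,255,255)),(.27,(255,0,255))):
    B=[mid-y*.239,mid-y*.261,mid-y*.261+x*.03,mid-y*.239+x*.03]
    q=proj(c,[p+[0,0,z] for p in B]);q=((q-[u0,v0]+.5)*k).astype(int)
    cv2.polylines(im,[q.reshape(-1,1,2)],True,col,1)
  out.append(im)
cv2.imwrite("pics/g.png",np.hstack(out))
E
```

```text
R (array([0.6552, 0.2172, 0.2096]), np.float64(9.6)) L (array([0.3457, 0.5379, 0.2083]), np.float64(1.3))
mid [0.50125 0.3771  0.     ] y [-0.69670649  0.7173563   0.        ] x [0.7173563  0.69670649 0.        ]
```

View pics/g.png

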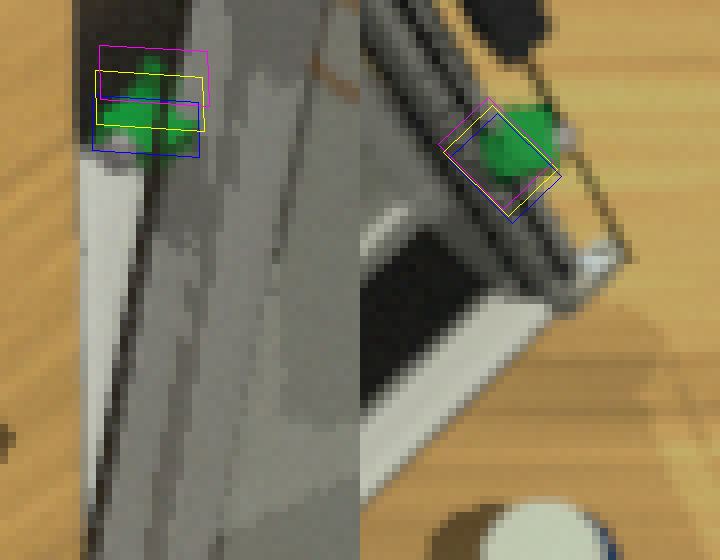

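Seen close up, the clip lies at about 0.26 m, but its shape is hard to read from these angles. I'll raise the lip 40 mm more, then back off and look from the front with the wrist camera.

Request:
{"method": "move_arm", "body": {"plan": [0, 0, 0.15, 0, 0, 0, 0, 0, 0.3, 0, 0, 0, 0, 0, 0.45, 0, 0, 0, 0, 0, 0.6, 0, 0, 0, 0, 0, 0.7, 0, 0, 0, 0, 0, 0.8, 0, 0, 0, 0, 0, 0.8, 0, 0, 0, 0, 0, 0.5, 0, 0, 0, -0.6, -0.6, 0.5, 0, 0, 0, -1.4, -1.4, 0.5, 0, 0, 0]}}

```text
time_s: 8.43
eef_pos: [0.3866, 0.3894, 0.2109]
eef_rot: [-0.239, 0.757, 0.32, 0.518]
wrist_force: [0.0, -0.9, 0.9]
opening: 0.001
grasp_force: 0.0
```

Request:
{"method": "move_arm", "body": {"plan": [0.7, -0.7, 0, 0, 0, 0, 1.4, -1.4, 0, 0, 0, 0, 2.1, -2.1, 0, 0, 0, 0, 2.5, -2.5, 0, 0, 0, 0, 2.5, -2.5, 0, 0, 0, 0, 2.5, -2.5, 0, 0, 0, 0, 2.5, -2.5, 0, 0, 0, 0]}}

```text
time_s: 9.3
eef_pos: [0.5096, 0.2651, 0.2092]
eef_rot: [-0.238, 0.758, 0.32, 0.517]
wrist_force: [0.2, -0.6, -0.9]
opening: 0.001
grasp_force: 0.0
```

```bash
python3 st.py; python3 - <<'E'
from bench import ctrl
import cv2,pickle
w=ctrl.camera("wrist");pickle.dump(w,open("w3.pkl","wb"));cv2.imwrite("pics/w3.png",w["pixels"][:,:,::-1])
print({k:w[k] for k in w if k!="pixels"})
E
```

```text
9.3 q [-0.244 -0.015  2.39   1.662  0.973 -0.708] p [0.5096 0.2651 0.2092] along h -0.07301040672797054 lipy -0.08518514621204044
tool y [ 0.731 -0.682 -0.03 ] z [ 0.63   0.692 -0.353] pitch -20.7 F [ 0.2 -0.6 -0.9]
{'fx': 371.64829954431775, 'fy': 371.64829954431775, 'cx': 311.5384949007022, 'cy': 239.8525323960185, 'origin': array([0.43788719, 0.18259064, 0.32594373]), 'attitude': array([-0.42135503,  0.82922404, -0.33453748,  0.1514335 ])}
```

View pics/w3.png

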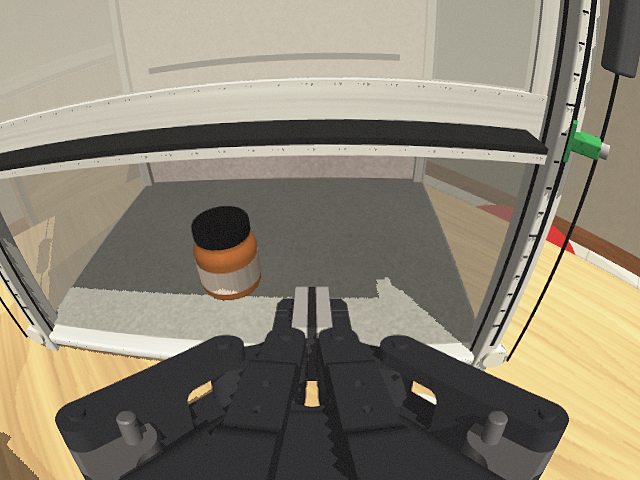

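The wrist view shows the lip's right end at (545,158) and the green clip's block at about (574–600, 133–158), so the lip is slightly low. I'll put both on the lip's front plane.

```bash
cat >> h.py <<'E'
mid=np.array([.50125,.3771,0]);Y=np.array([-.6967,.71736,0]);X=np.array([.71736,.6967,0])
def fproj(w,P):
    p=R.from_quat(np.roll(w["attitude"],-1)).inv().apply(np.array(P)-w["origin"]);r=np.hypot(p[:,0],p[:,1])
    k=w["fx"]*np.arctan2(r,p[:,2])/r;return np.c_[w["cx"]+k*p[:,0],w["cy"]+k*p[:,1]]
def fplane(w,u,v,x0=0):
    a,b=u-w["cx"],v-w["cy"];r=np.hypot(a,b);t=r/w["fx"]
    d=R.from_quat(np.roll(w["attitude"],-1)).apply([np.sin(t)*a/r,np.sin(t)*b/r,np.cos(t)])
    o=w["origin"]-mid;s=(x0-o@X)/(d@X);p=o+s*d;return (p@Y).round(4),p[2].round(4)
E
cat > ov.py <<'E'
import sys,cv2,pickle
from h import *
n,zl=sys.argv[1],float(sys.argv[2]);w=pickle.load(open(n+".pkl","rb"));k=8;u0,v0=520,110
im=cv2.resize(w["pixels"][v0:v0+70,u0:u0+95,::-1],None,fx=k,fy=k,interpolation=cv2.INTER_CUBIC)
def L(P,col):cv2.polylines(im,[((fproj(w,P)-[u0,v0]+.5)*k).astype(int).reshape(-1,1,2)],False,col,1)
pt=lambda x,y,z:mid+X*x+Y*y+[0,0,z]
for z,c in ((.25,(255,0,0)),(.26,(0,255,255)),(.27,(255,0,255))): L([pt(0,-.235,z),pt(0,-.265,z)],c)
L([pt(0,-.18,zl),pt(0,-.22,zl),pt(0,-.22,zl+.01),pt(0,-.18,zl+.01)],(0,0,255))
cv2.imwrite("pics/%s_ov.png"%n,im)
E
python3 ov.py w3 .239
```

```text
(no output)
```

View pics/w3_ov.png

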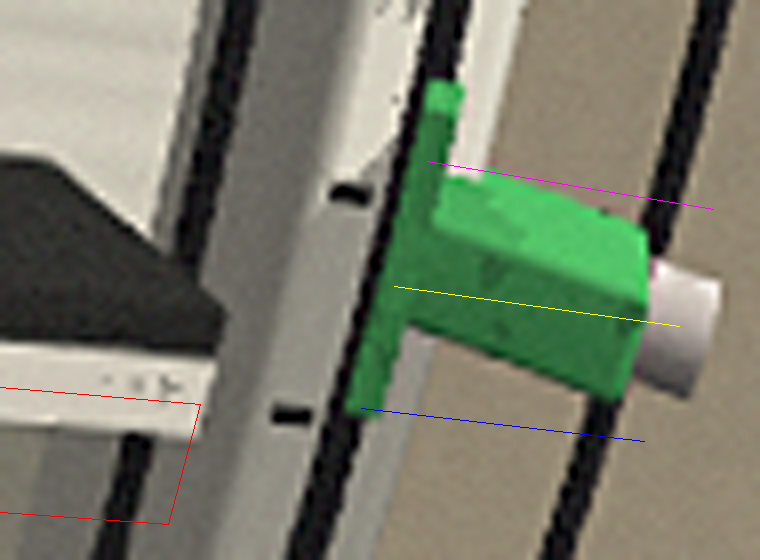

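```bash
python3 - <<'E'
from h import *
import pickle
w=pickle.load(open("w3.pkl","rb"));pt=lambda x,y,z:mid+X*x+Y*y+[0,0,z]
P=fproj(w,[pt(0,-.25,.26),pt(.02,-.25,.26),pt(0,-.27,.26),pt(0,-.25,.27)])
print("x20",(P[1]-P[0])*8,"y-20",(P[2]-P[0])*8,"z10",(P[3]-P[0])*8)
def ray3(u,v):
    a,b=u-w["cx"],v-w["cy"];r=np.hypot(a,b);t=r/w["fx"]
    return w["origin"],R.from_quat(np.roll(w["attitude"],-1)).apply([np.sin(t)*a/r,np.sin(t)*b/r,np.cos(t)])
def tr(l):
    A=np.zeros((3,3));b=np.zeros(3)
    for o,d in l:M=np.eye(3)-np.outer(d,d);A+=M;b+=M@o
    p=np.linalg.solve(A,b)-mid;return (p@X).round(4),(p@Y).round(4),p[2].round(4),[round(1e3*np.linalg.norm(np.cross(p+mid-o,d)),1) for o,d in l]
W=lambda a,b:ray3(520+a/8-.5,110+b/8-.5)
S=lambda a,b:ray('s',398+a/8-.5,195+b/8-.5);T=lambda a,b:ray('t',235+(a-360)/8-.5,165+b/8-.5)
print("knob",tr([W(705,325),S(115,150),T(568,135)]),tr([W(705,325),T(568,135)]))
print("plate top",tr([W(445,95),S(150,62)]))
print("green centre",tr([W(530,265),T(520,142)]),tr([W(530,265),T(520,142),S(140,112)]))
# lip strip right front lower corner & lip lower corner on front plane
for q in ((212,355),(203,440),(410,325),(615,400),(640,305)):print(q,fplane(w,520+q[0]/8-.5,110+q[1]/8-.5))
E
```

```text
x20 [-130.44884151 -102.34827329] y-20 [180.00369105  26.96401961] z10 [  33.2044605  -121.17395788]
knob (np.float64(0.005), np.float64(-0.2714), np.float64(0.2597), [np.float64(1.2), np.float64(0.8), np.float64(0.7)]) (np.float64(0.0055), np.float64(-0.272), np.float64(0.2588), [np.float64(0.7), np.float64(0.7)])
plate top (np.float64(0.0138), np.float64(-0.2459), np.float64(0.2713), [np.float64(0.1), np.float64(0.1)])
green centre (np.float64(0.0151), np.float64(-0.2594), np.float64(0.2582), [np.float64(0.6), np.float64(0.6)]) (np.float64(0.013), np.float64(-0.2577), np.float64(0.2606), [np.float64(1.8), np.float64(2.1), np.float64(1.9)])
(212, 355) (np.float64(-0.2198), np.float64(0.253))
(203, 440) (np.float64(-0.221), np.float64(0.2461))
(410, 325) (np.float64(-0.2374), np.float64(0.2571))
(615, 400) (np.float64(-0.2604), np.float64(0.2532))
(640, 305) (np.float64(-0.2601), np.float64(0.2613))
```

The clip's lower edge is at about 0.2545 m and the lip is at 0.246 m in the same view, so about 8 mm more is needed. I'll go back to the same spot beneath the lip and push that far.

Request:
{"method": "move_arm", "body": {"plan": [-0.7, 0.7, 0, 0, 0, 0, -1.4, 1.4, 0, 0, 0, 0, -2.1, 2.1, 0, 0, 0, 0, -2.5, 2.5, 0, 0, 0, 0, -2.5, 2.5, 0, 0, 0, 0, -1.8, 3.2, 0, 0, 0, 0, -1.1, 3.9, 0, 0, 0, 0, -1.1, 3.9, 0, 0, 0, 0, -1.1, 3.9, 0.1, 0, 0, 0, -1.1, 3.9, 0.2, 0, 0, 0]}}

```text
time_s: 10.6
eef_pos: [0.4555, 0.4579, 0.2193]
eef_rot: [-0.237, 0.758, 0.319, 0.517]
wrist_force: [-0.0, 0.0, -0.6]
opening: -0.0
grasp_force: 0.0
```

Request:
{"method": "move_arm", "body": {"plan": [0, 0, 0.08, 0, 0, 0, 0, 0, 0.14, 0, 0, 0, 0, 0, 0.2, 0, 0, 0, 0, 0, 0.26, 0, 0, 0, 0, 0, 0.26, 0, 0, 0, 0, 0, 0, 0, 0, 0, 0, 0, -0.2, 0, 0, 0, -0.7, -0.7, -0.2, 0, 0, 0, -1.4, -1.4, -0.2, 0, 0, 0, -1.4, -1.4, -0.2, 0, 0, 0]}}

```text
time_s: 11.85
eef_pos: [0.3836, 0.388, 0.2091]
eef_rot: [-0.238, 0.758, 0.319, 0.517]
wrist_force: [0.6, 0.5, 0.4]
opening: -0.001
grasp_force: 0.0
```

Request:
{"method": "move_arm", "body": {"plan": [0.7, -0.7, 0, 0, 0, 0, 1.4, -1.4, 0, 0, 0, 0, 2.1, -2.1, 0, 0, 0, 0, 2.5, -2.5, 0.2, 0, 0, 0, 2.5, -2.5, 0.2, 0, 0, 0, 2.5, -2.5, 0.2, 0, 0, 0, 2.5, -2.5, 0.2, 0, 0, 0]}}

```text
time_s: 12.72
eef_pos: [0.5095, 0.2652, 0.2188]
eef_rot: [-0.238, 0.758, 0.32, 0.516]
wrist_force: [-0.7, -0.2, 0.2]
opening: -0.001
grasp_force: 0.0
```

```bash
python3 st.py; python3 - <<'E'
from bench import ctrl
import cv2,pickle
w=ctrl.camera("wrist");pickle.dump(w,open("w4.pkl","wb"))
E
python3 ov.py w4 .2541
```

```text
12.72 q [-0.244 -0.048  2.389  1.639  0.971 -0.667] p [0.5095 0.2652 0.2188] along h -0.07300703983549317 lipy -0.0850298669547379
tool y [ 0.731 -0.681 -0.031] z [ 0.63   0.692 -0.353] pitch -20.7 F [-0.7 -0.2  0.2]
```

View pics/w4_ov.png

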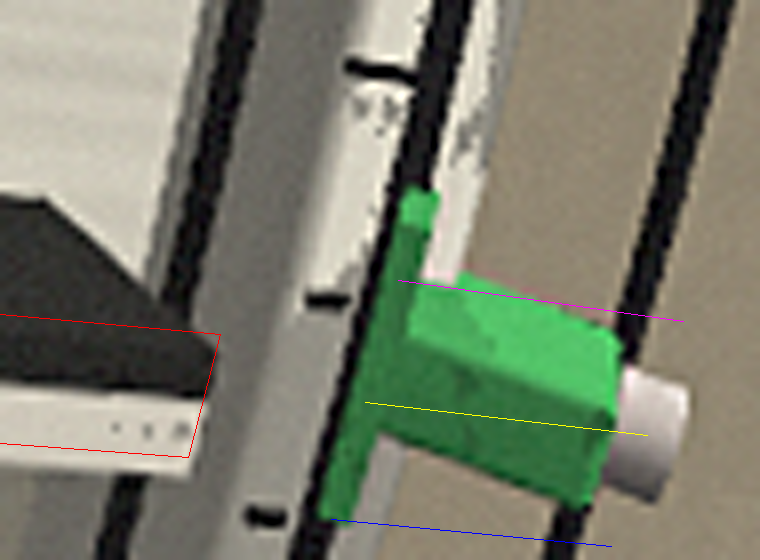

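In the wrist view the lip's lower edge at (190,475) is at about 0.2526 m. The clip's lower edge, from (378,435) to (590,508), is at about 0.2535–0.256 m, so they are level within a few millimetres. The hand is clear, so I'll hand in.

```bash
python3 -c "
from bench import ctrl
print(ctrl.hand_in())"
```

```text
the job is handed in; nothing more can be done
None
```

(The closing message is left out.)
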